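# Free the twist-locked strainer and lift it out of the bowl

### The arm

A 6-joint arm with a two-finger parallel gripper is mounted at the origin on the work surface. World frame = base frame: x ahead of the robot, y to its left, z up, the work surface at z = 0. Lengths are in m, angles in degrees, forces in N, time in s.
With the tool pointing down it reaches from about 0.25 to 0.725 m from the base axis. Payload 9.7 kg.
Tool frame: the origin (TCP) lies on the centre line of the jaws, within the pads' length; the fingertips stand tip_reach ahead of it and the grasp point (between the pads) lies 2 mm behind it (tip_reach is the distance from the TCP to the fingertips, in m); z points along the fingers, y is the direction in which the jaws open and shut (so a half turn about z gives the same grasp; the last joint's range is limited). The gripper opens to 85 mm and grips with 20 to 120 N. Pads are 22 mm wide; open, the fingers measure 114 mm over their backs; the gripper's body (76 mm by 85 mm) begins 54 mm behind the grasp point. The pads swing forward as they close: fully open they stand 13 mm farther back than shut.
Start: joints at [75.401, 4.979, 10.078, 95.1, 0, 90], TCP at [0.139, 0.532, 0.248] pointing down, gripper open.
Joint ranges: [-179.16, 179.16], [-48.56, 103.87], [-65.8, 70.77], [-126.05, 130.52], [-82.76, 87.17], [-180, 180]. Speed limits (degrees/s): [127.2, 127.2, 147.25, 180, 180, 180].

### API

Orientations are given as [roll, pitch, yaw] about the fixed x, y, z axes, in that order (R = Rz(yaw) Ry(pitch) Rx(roll)).
In Python, from workcell import get_obs, camera, calibration, job_done, tip_reach gives the robot as it stands.
- The arm moves only by the tool apply_moves, never from a script. Its argument "rows" is a list of rows, each a list of 7 numbers: the shift along the world's x, y, z in mm, then the turn, a rotation vector about the world's x, y, z in degrees, then the closure, from 0 (fully open) to 1 (shut). A call has 1 to 20 rows; each row shifts and turns the commanded pose from where the row before left it; what a row does not reach is not made up. A row lasts 1/8 s, in which the tool goes at most 62.5 mm and 10.7 degrees, less where a joint would pass 70% of its speed; a pose out of reach is approached as far as the arm can. A call with a gripper value outside its range is refused whole. The fingers move at their own pace and stop on an object; "grip_force" is the grip in N (left out, the last holds). Time passes only in rows, so rows that do not move let the fingers close. It gives the time, the measured TCP pose, the force and the opening at its end, in the units of the state.
- get_obs(): the state, without advancing time (a new reading comes with each control period).
- camera(name): name is "side" or "top"; returns the picture (480x640x3 uint8, red, green, blue); there is no depth.
- calibration(name): a dict with "intrinsics" (3x3 intrinsics, pixels), "dist" ([k1, k2, p1, p2, k3] as OpenCV has them; the pictures are not rectified), "T" (4x4, takes a point from camera to world coordinates). Camera axes: x right, y down, z forward; pixel columns grow to the right and rows downward; lengths in m; the calibration is good to about 2 mm. A picture is of the moment at which its call begins. calibration takes no time and is no camera call.
- job_done(): hands the job in, once; it reports no verdict.
The state is a dict: "time": time; "q": joint angles; "qd": joint speeds; "joint_efforts": joint torques, N m; "ee_pos": TCP position; "tcp_rot": TCP orientation; "wrist_force": force on the tool from outside, world axes, zero at the start; "torque": the same for the moment, N m; "opening": finger opening in m.
Only numpy, scipy, OpenCV 4.12 (cv2) and the standard library are available. Lean on these libraries where they do the work, as an engineer would, in place of code of your own. Each camera call takes 0.05 s, during which the arm holds its last target.

### The job

The steel strainer basket is twist-locked in the steel bowl under a notched collar: turn it anticlockwise, seen from above, feeling for the one position where it comes up, and lift it out by its handle. Then set it down gently, upright and in the middle of the white plate that lies flat on the drainboard, let go, and leave everything else where it is.

Things in the scene. Friction and masses are not known exactly. Their poses are not given: they have to be found in the camera images.
- strainer: Round steel strainer basket, 0.28 to 0.56 kg, loose, standing on the bowl's inner floor, centred. Origin: centre of its underside, z up. Cup outer radius 45 mm at the bottom, 56 mm at its rim 45 mm up. It can be raised only 4 mm before its lugs meet the collar (rigid), except in the release window; it turns freely, with no stop or detent.
- handle (a point): Middle of the strainer's handle, an upright-standing grey plastic bar 85 mm over the strainer's origin: 76 mm long along the strainer's x, 14 mm thick along its y, 26 mm high, its top 28 mm above the bowl's rim. Two thin steel arms at its ends carry it; below the bar is open space down to the cup's rim.
- lug (a point): Tip of one of the strainer's two flat lugs (along its +y and -y, 73 mm from its axis, 24 mm wide, 30 to 35 mm above its origin). The strainer comes out only when both lugs are under the collar's notches, a window about 16 degrees wide; its middle is 25 to 70 degrees anticlockwise (from above) of the starting yaw, new each time: feel it by light upward pulls.
- collar_centre (a point): Centre of the metal collar fixed in the bowl: inner radius 61 mm, 5 mm thick, underside 44 mm above the bowl's origin. It has two opposite open notches, each about 40 degrees wide; they can be seen from above, but the axes reported here and for the bowl do not tell where they lie. Once the strainer is 15 mm up its lugs are past the collar.
- bowl: Steel bowl fixed to the drainboard: outer radius 102 mm at the rim, 75 mm high, inner floor 5 mm above its origin (centre of its underside, z up). Three fixed white 150 mm plates lean against its +x side, up to 110 mm above its origin and 235 mm out from its centre.
- plate: White melamine plate, loose, 0.35 kg, lying flat on the drainboard. Origin: centre of its underside, z up. Radius 108 mm, rim 17 mm high, flat inner floor of about 75 mm radius 5 mm above the origin. The bowl and the plate may stand on either side of the rolling pin.
- rolling_pin: Loose wooden rolling pin lying roughly along world x between bowl and plate, 250 mm long, 44 mm thick; origin under its middle. Stays.
- pan: Loose aluminium frying pan, 210 mm across, 48 mm high, black handle along its +x to 280 mm; origin under the pan's centre. Stays.
- jug: Loose blue plastic jug with a vent button on its lid, 106 mm across, 203 mm high, handle along its -y to 92 mm; origin under its centre. Stays.
- mug: Loose white mug, 76 mm across, 85 mm high, between the rolling pin and the robot; origin under its centre. Stays.
- brush: Loose wooden washing-up brush, 170 mm long, lying roughly along world x beyond the rolling pin. Stays.
- soap: Loose soap bottle, 60 mm across, 190 mm high; origin under its centre. Stays.

How it is judged (in metres and radians):
On the way:
1. the strainer is lifted right out of the bowl (height (world z) of strainer above 0.095 m), for 0.2 s.
At the end, for the whole second after the job is handed in: The strainer stands at rest and released on the flat plate's floor, upright within 0.1 rad, its centre within 25 mm of the plate's centre; the plate still lies flat within 60 mm of where it was (horizontal distance between strainer and plate below 0.025 m and z of strainer in the frame of plate between 0 and 0.012 m and angle between each of strainer, plate's own z axis and vertical below 0.1 rad and distance of plate from where it was at the start of the episode below 0.06 m and linear speed of strainer below 0.02 m/s and angular speed of strainer below 0.1 rad/s); the robot touches nothing.
It fails at once if the strainer is dropped or slammed onto the plate (faster than 0.4 m/s within 25 mm of the plate's floor) (horizontal distance between strainer and plate below 0.1 m and z of strainer in the frame of plate below 0.03 m and linear speed of strainer above 0.4 m/s).
It fails at once if the rolling pin, pan, jug, mug, brush or soap bottle is pushed more than 30 mm out of its place (distance of any of rolling_pin, pan, jug, mug, brush, soap from where it was at the start of the episode above 0.03 m).
It also fails if it takes over 58 s, if anything falls off the work surface, if the arm or the gripper's body presses on something with over 40 N, if the wrist force passes 120 N, or if a joint passes its speed limit or range.

## Working session

There is one attempt and no reset: what is moved stays moved. The work goes in short steps, Python scripts to look and compute and a tool call to move; the robot and the scene stay as the last step left them, time stands still between calls to the robot, and variables do not carry over. Pictures are saved under pics/ and viewed, and the job is handed in when it is done.

Besides the shell and the picture viewer there is one more tool, called as name([rows], argument=value, ...), one row to a line, values as JSON. apply_moves: Moves the arm, as the interface text tells. Its arguments: {"type":"object","properties":{"rows":{"type":"array","items":{"type":"array","items":{"type":"number"}}},"grip_force":{"type":"number"}},"required":["rows"]}

```bash
mkdir -p pics; ls; python3 - <<'E'
from workcell import *
import cv2
for n in("top","side"):
    im=camera(n); cv2.imwrite(f"pics/{n}0.png",im[:,:,::-1])
    c=calibration(n); print(n,c)
print(get_obs(),tip_reach)
E
```

```text
pics
top {'intrinsics': array([[437.55279426,   0.        , 323.94635905],
       [  0.        , 437.55279426, 246.71368506],
       [  0.        ,   0.        ,   1.        ]]), 'dist': array([-0.09680827,  0.        ,  0.        ,  0.        ,  0.        ]), 'T': array([[ 0.01807832, -0.97918789,  0.20214908,  0.38129005],
       [-0.99982702, -0.01682074,  0.00793735,  0.01172246],
       [-0.00437186, -0.2022576 , -0.9793226 ,  1.19767957],
       [ 0.        ,  0.        ,  0.        ,  1.        ]])}
side {'intrinsics': array([[483.59302788,   0.        , 325.20285855],
       [  0.        , 483.59302788, 236.27180141],
       [  0.        ,   0.        ,   1.        ]]), 'dist': array([-0.07712175,  0.        ,  0.        ,  0.        ,  0.        ]), 'T': array([[ 0.76855245, -0.48310524,  0.41944781,  0.07954425],
       [-0.63951439, -0.59921877,  0.4816204 , -0.58687916],
       [ 0.01866766, -0.63839345, -0.7694838 ,  1.04169239],
       [ 0.        ,  0.        ,  0.        ,  1.        ]])}
{'time': 0.1, 'q': array([7.54027164e+01, 5.00900701e+00, 1.00414845e+01, 9.51011065e+01,
       3.08431300e-05, 9.00013110e+01]), 'qd': array([-0.03206869, -0.04940831,  0.12739838,  0.05825052,  0.07656242,
       -0.01723004]), 'joint_efforts': array([-3.30442344e-04, -5.21562338e+01,  4.65653980e+01,  1.62105449e-02,
        1.48574929e-05, -1.98579806e-05]), 'ee_pos': array([0.13856727, 0.53207193, 0.24766612]), 'tcp_rot': array([-1.79931371e+02, -2.92728324e-05,  1.65401405e+02]), 'wrist_force': array([-0.55640988, -0.34543319, -0.31000574]), 'torque': array([-0.01595885,  0.01977488,  0.04233226]), 'opening': 0.08525463798610962} 0.017
```

View pics/top0.png

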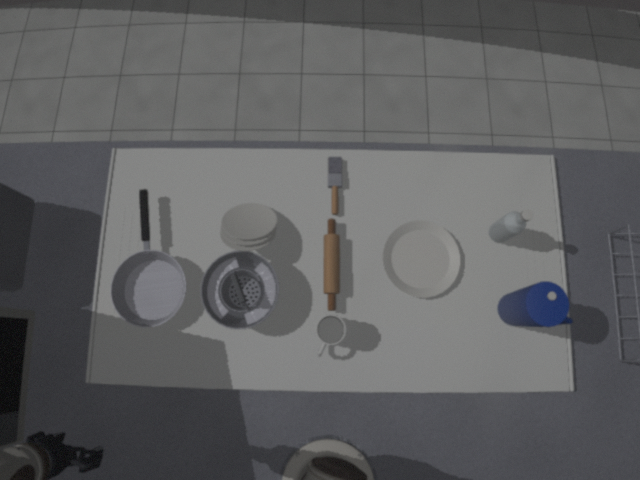

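View pics/side0.png

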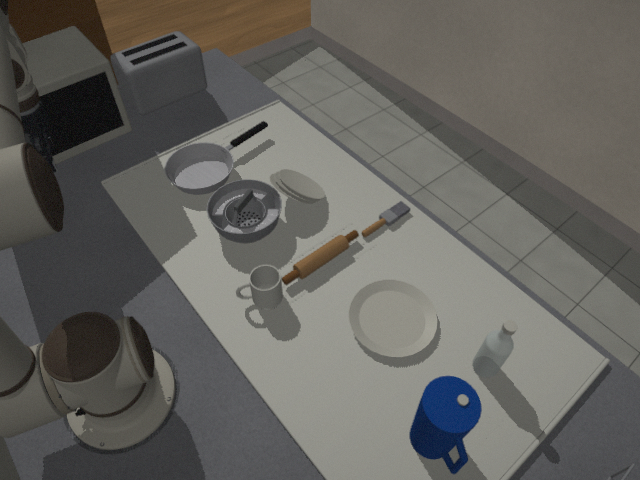

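```bash
cat > h.py <<'E'
import numpy as np, cv2
from workcell import *
def ray(n,u,v):
    c=calibration(n); p=cv2.undistortPoints(np.array([[[u,v]]],float),c['intrinsics'],c['dist'])[0,0]
    T=c['T']; return T[:3,3],T[:3,:3]@np.array([p[0],p[1],1])
def at(n,u,v,z):
    o,d=ray(n,u,v); return o+d*(z-o[2])/d[2]
def proj(n,P):
    c=calibration(n); Ti=np.linalg.inv(c['T']); P=np.atleast_2d(np.array(P,float))
    r,_=cv2.Rodrigues(Ti[:3,:3]); return cv2.projectPoints(P.reshape(-1,1,3),r,Ti[:3,3],c['intrinsics'],c['dist'])[0][:,0]
def crop(im,x0,y0,x1,y1,s,fn,gain=1.0):
    c=im[y0:y1,x0:x1,::-1]; c=cv2.resize(c,None,fx=s,fy=s,interpolation=cv2.INTER_CUBIC)
    c=np.clip(c*gain,0,255).astype(np.uint8)
    for k in range(0,x1-x0,10): cv2.putText(c,str(x0+k),(k*s,8),0,.28,(0,255,255),1)
    for k in range(0,y1-y0,10): cv2.putText(c,str(y0+k),(0,k*s+4),0,.28,(0,255,255),1)
    cv2.imwrite(fn,c)
E
python3 - <<'E'
from h import *
t=cv2.imread('pics/top0.png')[:,:,::-1]; s=cv2.imread('pics/side0.png')[:,:,::-1]
crop(t,195,240,290,335,6,'pics/c1.png',1.6)
crop(s,200,170,290,250,8,'pics/c2.png',1.6)
crop(t,375,210,475,305,6,'pics/c3.png',1.3)
E
```

```text
(no output)
```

View pics/c1.png

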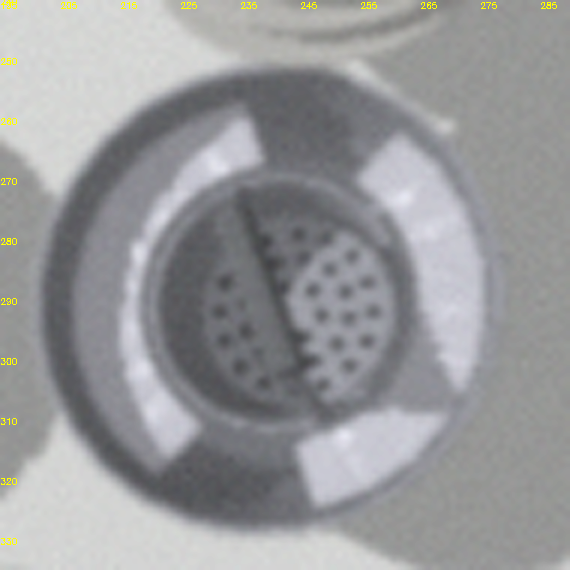

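View pics/c2.png

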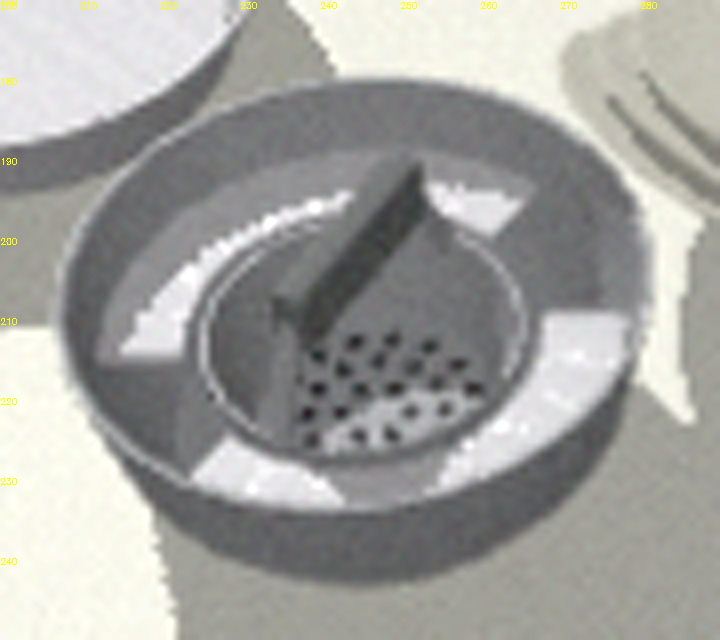

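View pics/c3.png

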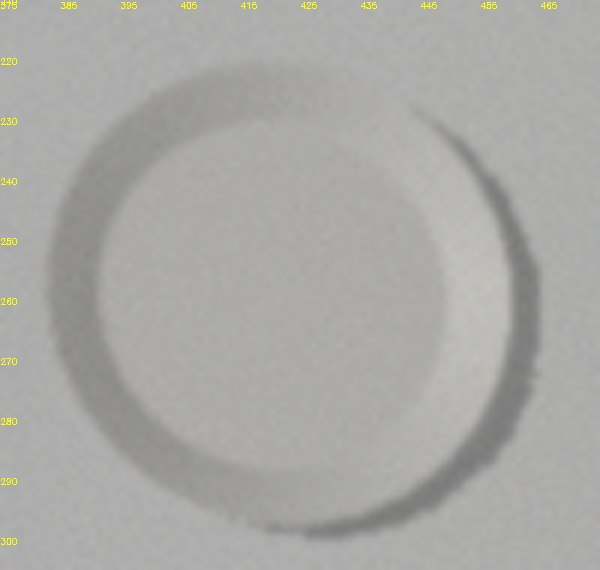

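```bash
python3 - <<'E'
from h import *
from scipy.optimize import least_squares
obs=[('top',[(201.8,290),(276.3,290),(240,251),(240,328)]),('side',[(207.8,207.5),(281,200),(248,179.8),(245,233.8)])]
def f(p):
    a=np.linspace(0,2*np.pi,721); r=[]
    C=np.c_[p[0]+.102*np.cos(a),p[1]+.102*np.sin(a),0*a+p[2]]
    for n,pts in obs:
        q=proj(n,C)
        for i,pt in enumerate(pts):
            d=q-pt; k=np.argmin((d**2).sum(1)); c=q.mean(0)
            r.append(np.linalg.norm(q[k]-c)-np.linalg.norm(np.array(pt)-c))
    return r
s=least_squares(f,[.4,.22,.08],diff_step=1e-3);print(s.x,np.round(s.fun,2))
B=s.x
# plate
obs=[('top',[(383,258),(460.3,258),(420,220),(421.5,297.5)])]
def g(p):
    a=np.linspace(0,2*np.pi,721)
    q=proj('top',np.c_[p[0]+.108*np.cos(a),p[1]+.108*np.sin(a),0*a+.017+B[2]-.075]); c=q.mean(0)
    return [np.linalg.norm(q-pt,axis=1).min() *np.sign(np.linalg.norm(q[np.argmin(np.linalg.norm(q-pt,axis=1))]-c)-np.linalg.norm(np.array(pt)-c)) for pt in obs[0][1]]
s=least_squares(g,[.4,-.22],diff_step=1e-3);print(s.x,np.round(s.fun,2))
P=s.x
z0=B[2]-.075
# handle ends in side at top z
hz=z0+.005+.098
def handle(th,off=(0,0)):
    u=np.array([np.cos(th),np.sin(th)]);v=np.array([-u[1],u[0]])
    return np.array([[*(B[:2]+a*.038*u+b*.007*v),hz] for a,b in((1,1),(1,-1),(-1,-1),(-1,1))])
t=cv2.imread('pics/top0.png'); sd=cv2.imread('pics/side0.png')
for n,im,(x0,y0,x1,y1) in(('top',t,(195,240,290,335)),('side',sd,(200,170,290,250))):
    S=8
    c=cv2.resize(im[y0:y1,x0:x1],None,fx=S,fy=S,interpolation=cv2.INTER_CUBIC);c=np.clip(c*1.6,0,255).astype(np.uint8)
    a=np.linspace(0,2*np.pi,200)
    def dr(pts,col,cl=True):
        q=((proj(n,pts)-[x0-.5,y0-.5])*S).astype(np.int32); cv2.polylines(c,[q],cl,col,1)
    dr(np.c_[B[0]+.102*np.cos(a),B[1]+.102*np.sin(a),0*a+B[2]],(0,255,0))
    dr(np.c_[B[0]+.061*np.cos(a),B[1]+.061*np.sin(a),0*a+z0+.049],(0,255,255))
    for d,col in((-160,(0,0,255)),(10,(255,0,0)),(20,(255,0,255))): dr(handle(np.radians(d)),col)
    cv2.imwrite(f'pics/o_{n}.png',c)
E
```

```text
[0.50081668 0.23832297 0.07687029] [ 1.95  1.85  2.02 -0.32  1.4  -0.36 -0.46  0.88]
[ 0.59744545 -0.24824853] [ 0.3   0.28 -0.12 -0.15]
```

View pics/o_top.png

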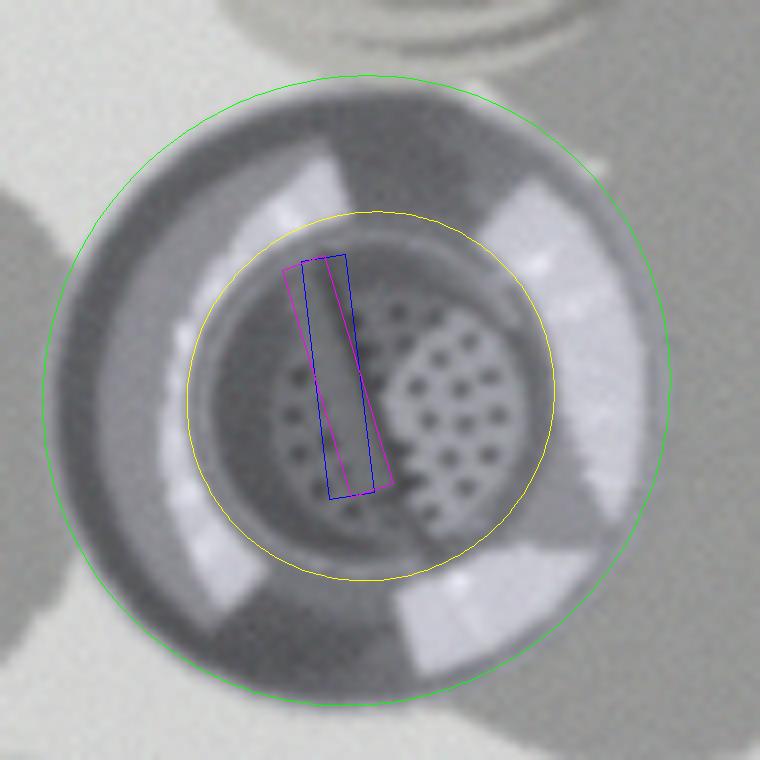

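View pics/o_side.png

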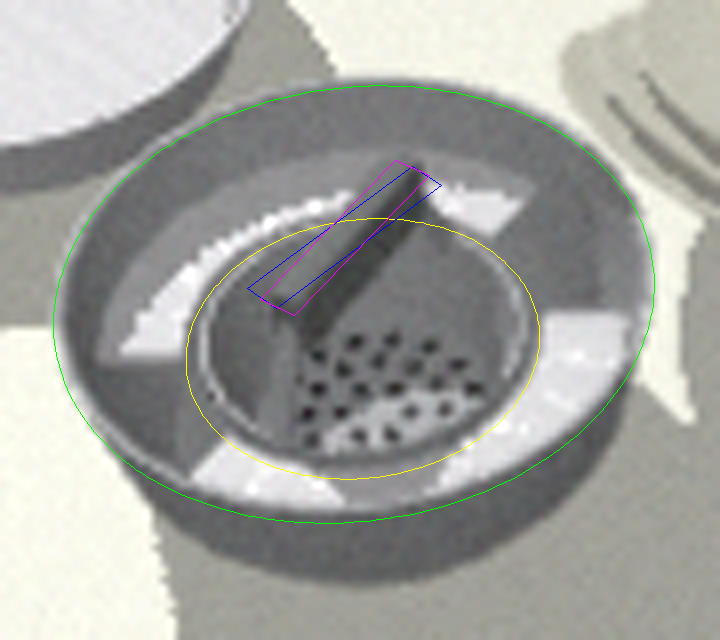

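```bash
cat > fit.py <<'E'
from h import *
from scipy.optimize import least_squares
obs=[('top',[(201.8,290),(276.3,290),(240,251),(240,328)]),('side',[(207.8,207.5),(281,200),(248,179.8),(245,233.8)])]
a=np.linspace(0,2*np.pi,1441)
def sd(q,pt):
    c=q.mean(0); k=np.argmin(np.linalg.norm(q-pt,axis=1))
    return np.linalg.norm(q[k]-pt)*np.sign(np.linalg.norm(q[k]-c)-np.linalg.norm(np.array(pt)-c))
def circ(p,r): return np.c_[p[0]+r*np.cos(a),p[1]+r*np.sin(a),0*a+p[2]]
E
python3 - <<'E'
from fit import *
for R in(.102,.100):
  f=lambda p:[sd(proj(n,circ(p,R)),pt) for n,pts in obs for pt in pts]
  s=least_squares(f,[.5,.235,.075],diff_step=1e-3);B=s.x;print(B,np.round(s.fun,2))
R=.102
f=lambda p:[sd(proj(n,circ([p[0],p[1],.075],R)),pt) for n,pts in obs[:1] for pt in pts]
s=least_squares(f,[.5,.235],diff_step=1e-3);print(s.x,np.round(s.fun,2))
f=lambda p:[sd(proj(n,circ([p[0],p[1],.075],R)),pt) for n,pts in obs[1:] for pt in pts]
s=least_squares(f,[.5,.235],diff_step=1e-3);print(s.x,np.round(s.fun,2))
for z in (.005,.017,.02):
  f=lambda p:[sd(proj('top',circ([p[0],p[1],z],.108)),pt) for pt in [(383,258),(460.3,258),(420,220),(421.5,297.5)]]
  s=least_squares(f,[.6,-.25],diff_step=1e-3);print(z,s.x,np.round(s.fun,2))
E
```

```text
[0.50073025 0.23819399 0.07667195] [ 1.89  1.91  1.97 -0.28  1.39 -0.38 -0.54  0.98]
[0.49992693 0.23669735 0.07995552] [ 0.94  1.58  1.15 -0.75  0.88 -0.98 -0.6   0.08]
[0.49821067 0.23860528] [1.93 1.85 0.91 0.72]
[0.50485729 0.24046218] [0.51 0.52 0.11 0.18]
0.005 [ 0.59976863 -0.25130126] [-0.16 -0.18 -0.55 -0.53]
0.017 [ 0.59764895 -0.24870769] [ 0.22  0.24 -0.15 -0.16]
0.02 [ 0.59713466 -0.24803893] [ 0.32  0.33 -0.05 -0.08]
```

```bash
python3 - <<'E'
from h import *
t=cv2.imread('pics/top0.png')[:,:,::-1]; s=cv2.imread('pics/side0.png')[:,:,::-1]
crop(t,218,262,262,316,14,'pics/c4.png',2.2)
crop(s,223,180,267,230,14,'pics/c5.png',2.2)
E
```

```text
(no output)
```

View pics/c4.png

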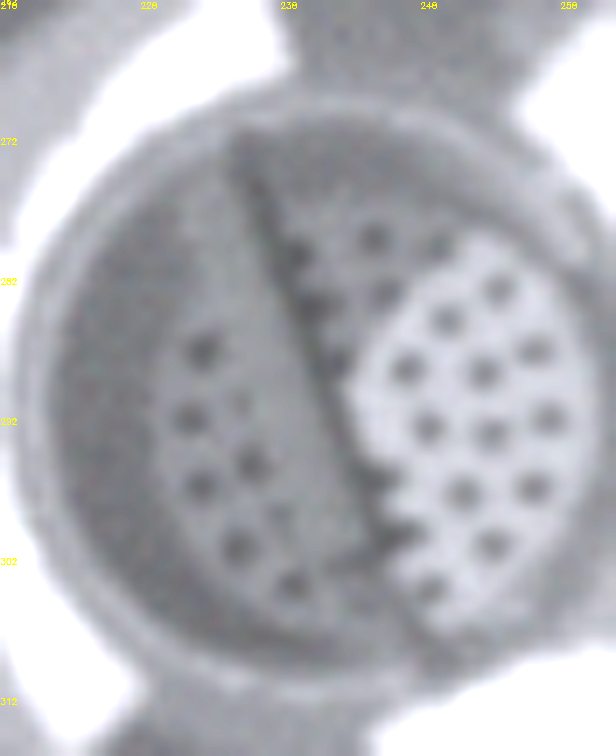

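View pics/c5.png

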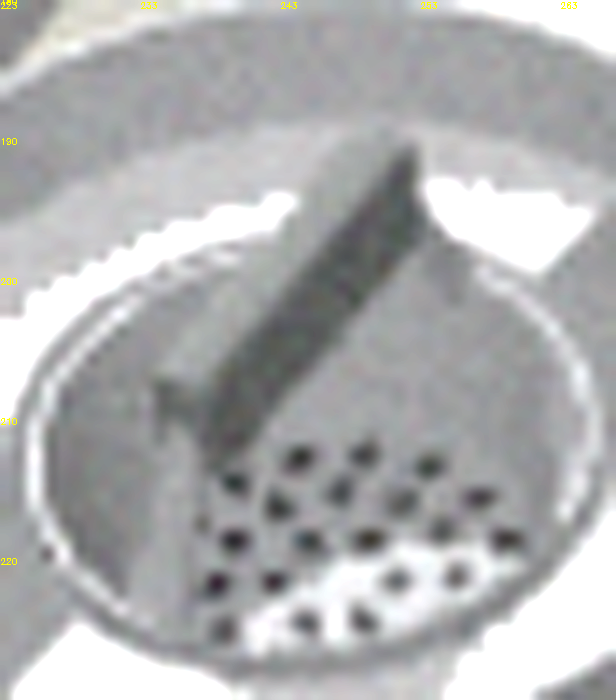

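```bash
cat >> fit.py <<'E'
def hand(x,y,th,z):
    th=np.radians(th);u=np.array([np.cos(th),np.sin(th)]);v=np.array([-u[1],u[0]])
    return np.array([[*(np.array([x,y])+i*.038*u+j*.007*v),z] for i,j in((1,1),(1,-1),(-1,-1),(-1,1))])
E
python3 - <<'E'
from fit import *
T=np.array([(230.5,273),(233.9,271.5),(244.1,300.6),(240.7,302.2)]);S=np.array([(247.5,188.8),(251.8,190.1),(237.1,209.1),(233.6,206.9)])
for names in(('top',),('side',),('top','side')):
  for fz in (1,0):
    if not fz and len(names)==1: continue
    def f(p):
      z=.103 if fz else p[3]
      return np.concatenate([(proj(n,hand(*p[:3],z))-(T if n=='top' else S)).ravel() for n in names])
    s=least_squares(f,[.5,.238,15,.103],x_scale=[.01,.01,5,.01]);print(names,fz,s.x,np.round(s.fun,1))
ct=[(218.4,290),(261.2,290),(239.8,268.3),(239.5,310.8)]; cs=[(224.5,212.3),(265.4,212),(245,227.2),(245,197)]
for names in(('top',),('side',)):
    f=lambda p:[sd(proj(n,circ([p[0],p[1],.05],.056)),pt) for n in names for pt in (ct if n=='top' else cs)]
    s=least_squares(f,[.5,.235],diff_step=1e-3);print(names,s.x,np.round(s.fun,2))
E
```

```text
('top',) 1 [ 0.50046491  0.23723434 22.27547831  0.103     ] [-0.7  0.8  1.1  0.3  0.7 -0.8 -1.1 -0.4]
('side',) 1 [ 0.50242299  0.24170031 26.13552231  0.103     ] [-0.1 -0.   0.1  0.2  0.5 -0.4 -0.5  0.2]
('top', 'side') 1 [ 0.50106021  0.23867133 23.84914048  0.103     ] [-1.6  0.8  0.1  0.2  0.5 -1.2 -1.3 -0.7  0.7  0.9  0.7  1.3  0.2  0.4
 -0.8  0.8]
('top', 'side') 0 [ 0.4996665   0.23595534 23.91236597  0.10944731] [-1.1  1.   0.6  0.4  1.1 -0.9 -0.7 -0.3  0.6 -0.   0.6  0.3 -0.  -0.4
 -1.   0. ]
('top',) [0.49943142 0.24111713] [-0.37 -0.36 -0.11 -0.11]
('side',) [0.5032836  0.24176956] [-0.27 -0.28 -0.26 -0.31]
```

```bash
python3 - <<'E'
from fit import *
C=np.array([.5,.239])
for z in(.049,.052):
  for X,Y in((245,120),(262,162),(360,178),(400,135),(200,428),(160,470),(297,448),(315,505)):
    p=at('top',195+X/6-.4,240+Y/6-.4,z)[:2]-C;print(np.round(np.linalg.norm(p)*1e3),np.round(np.degrees(np.arctan2(p[1],p[0])),1))
  for X,Y in((185,355),(120,355),(235,435),(190,475),(490,237),(530,185),(545,310),(630,312)):
    p=at('side',200+X/8-.4,170+Y/8-.4,z)[:2]-np.array([.503,.2415]);print('s',np.round(np.linalg.norm(p)*1e3),np.round(np.degrees(np.arctan2(p[1],p[0])),1))
E
```

```text
81.0 13.1
61.0 9.1
64.0 -32.6
90.0 -35.0
65.0 152.1
90.0 148.3
67.0 -169.2
92.0 -166.5
s 62.0 147.8
s 84.0 146.0
s 59.0 -171.0
s 81.0 -169.4
s 64.0 11.8
s 92.0 16.0
s 64.0 -26.1
s 93.0 -30.7
81.0 12.7
61.0 8.6
64.0 -33.2
90.0 -35.4
65.0 152.7
90.0 148.7
67.0 -168.7
93.0 -166.2
s 61.0 150.4
s 83.0 147.9
s 61.0 -168.8
s 83.0 -167.9
s 62.0 9.8
s 90.0 14.7
s 64.0 -28.6
s 93.0 -32.4
```

apply_moves([
  [25.8,-20.9,-4,0,0,2.7,0],
  [25.8,-20.9,-4,0,0,2.7,0],
  [25.8,-20.9,-4,0,0,2.7,0],
  [25.8,-20.9,-4,0,0,2.7,0],
  [25.8,-20.9,-4,0,0,2.7,0],
  [25.8,-20.9,-4,0,0,2.7,0],
  [25.8,-20.9,-4,0,0,2.7,0],
  [25.8,-20.9,-4,0,0,2.7,0],
  [25.8,-20.9,-4,0,0,2.7,0],
  [25.8,-20.9,-4,0,0,2.7,0],
  [25.8,-20.9,-4,0,0,2.7,0],
  [25.8,-20.9,-4,0,0,2.7,0],
  [25.8,-20.9,-4,0,0,2.7,0],
  [25.8,-20.9,-4,0,0,2.7,0],
  [0,0,0,0,0,0,0],
  [0,0,0,0,0,0,0],
], grip_force=40)

```text
time: 2.1
ee_pos: [0.4995, 0.2397, 0.1921]
tcp_rot: [180.0, -0.0, -156.8]
wrist_force: [-0.3, -0.9, 0.4]
opening: 0.0851
```

```bash
python3 - <<'E'
from h import *
o=get_obs();print(o)
t=camera('top');s=camera('side');cv2.imwrite('pics/t1.png',t[:,:,::-1])
crop(t,180,200,310,330,5,'pics/t1c.png',1.6)
crop(s,180,100,310,250,5,'pics/s1c.png',1.6)
E
```

```text
{'time': 2.1, 'q': array([2.56343349e+01, 4.76535517e+00, 3.61942382e+00, 8.88941346e+01,
       1.33245174e-02, 2.48228381e+00]), 'qd': array([ 0.78960154, -0.57884465,  0.00952382,  0.05303772,  0.04976161,
       -0.13522344]), 'joint_efforts': array([-9.69595201e-01, -5.16128218e+01,  4.69422626e+01, -5.66003658e-02,
       -3.89224431e-02, -4.48517734e-02]), 'ee_pos': array([0.4994716 , 0.23974395, 0.19206527]), 'tcp_rot': array([ 1.79988423e+02, -4.06054559e-02, -1.56847950e+02]), 'wrist_force': array([-0.2710131 , -0.91872066,  0.41855461]), 'torque': array([-0.03726725, -0.01723537,  0.03044846]), 'opening': 0.0851310176221113}
```

View pics/t1c.png

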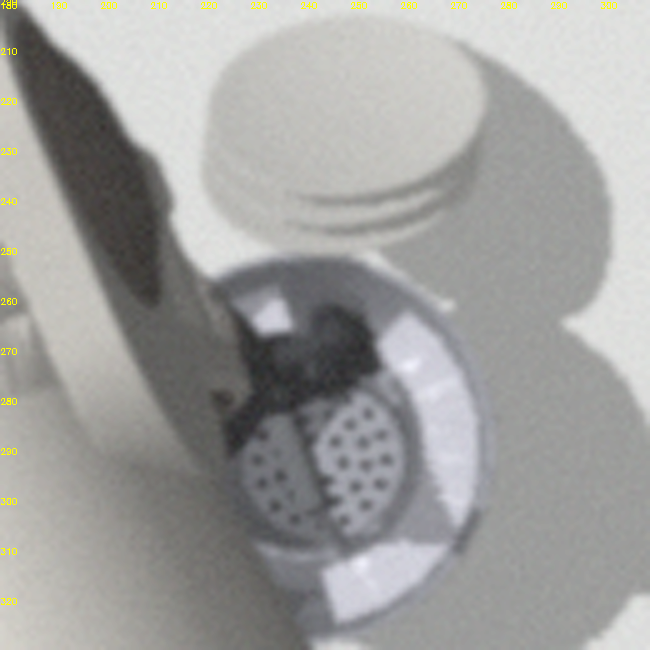

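View pics/s1c.png

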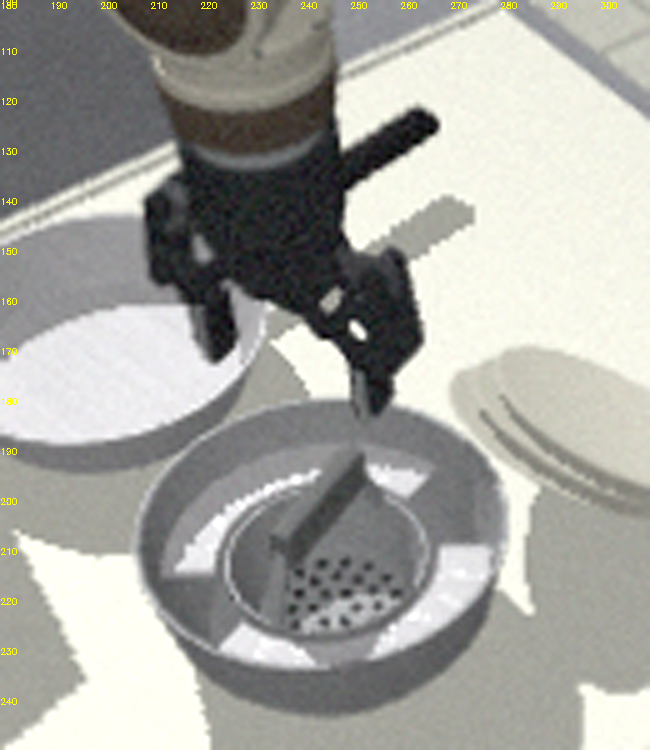

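apply_moves([
  [0,0,-12,0,0,0,0],
  [0,0,-20,0,0,0,0],
  [0,0,-20,0,0,0,0],
  [0,0,-20,0,0,0,0],
  [0,0,-15,0,0,0,0],
  [0,0,-9,0,0,0,0],
  [0,0,-5,0,0,0,0],
  [0,0,0,0,0,0,0],
  [0,0,0,0,0,0,0],
])

```text
time: 3.32
ee_pos: [0.5001, 0.2398, 0.0919]
tcp_rot: [180.0, 0.1, -156.8]
wrist_force: [-0.2, 0.7, 0.7]
opening: 0.0854
```

```bash
python3 - <<'E'
from h import *
s=camera('side')
crop(s,180,120,310,250,5,'pics/s2c.png',1.6)
E
```

```text
(no output)
```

View pics/s2c.png

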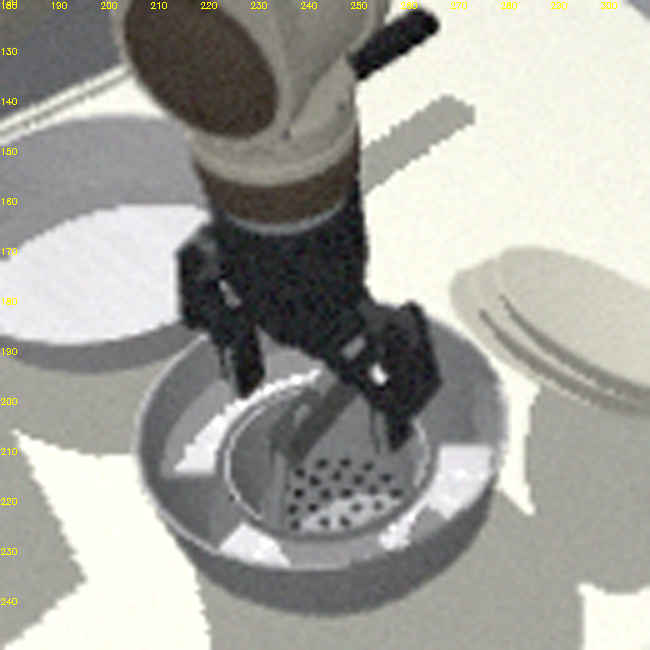

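apply_moves([
  [0,0,0,0,0,0,0.6],
  [0,0,0,0,0,0,0.75],
  [0,0,0,0,0,0,0.85],
  [0,0,0,0,0,0,1],
  [0,0,0,0,0,0,1],
  [0,0,0,0,0,0,1],
  [0,0,0,0,0,0,1],
  [0,0,0,0,0,0,1],
], grip_force=40)

```text
time: 4.38
ee_pos: [0.4998, 0.2396, 0.0911]
tcp_rot: [180.0, -0.0, -156.8]
wrist_force: [0.8, 0.1, -2.9]
opening: 0.0137
```

```bash
python3 - <<'E'
from h import *
print(get_obs()['torque'])
s=camera('side')
crop(s,180,120,310,250,5,'pics/s3c.png',1.6)
E
```

```text
[ 0.03628039  0.02450912 -0.01610868]
```

View pics/s3c.png

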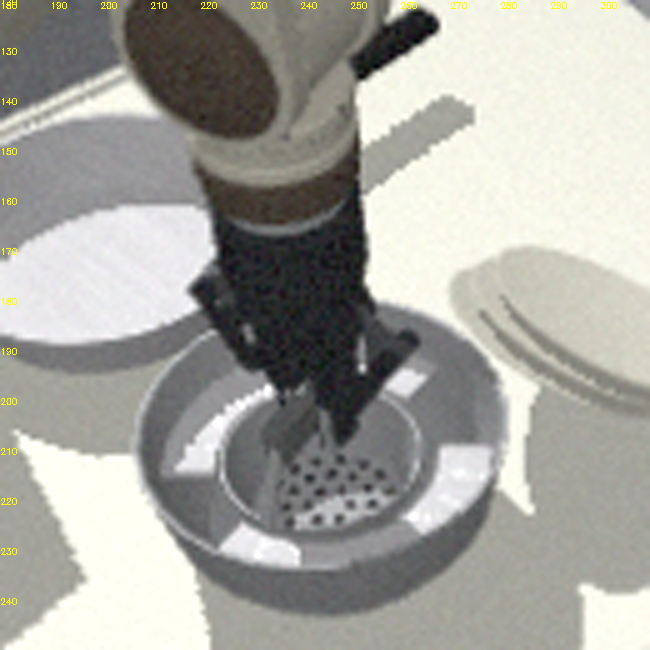

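apply_moves([
  [0,0,1,0,0,0,1],
  [0,0,1,0,0,0,1],
  [0,0,0,0,0,2,1],
  [0,0,0,0,0,4,1],
  [0,0,0,0,0,5,1],
  [0,0,0,0,0,5,1],
  [0,0,0,0,0,5,1],
  [0,0,0,0,0,5,1],
  [0,0,0,0,0,5,1],
  [0,0,0,0,0,5,1],
  [0,0,0,0,0,5,1],
  [0,0,0,0,0,5,1],
  [0,0,0,0,0,5,1],
  [0,0,0,0,0,4,1],
  [0,0,0,0,0,2,1],
  [0,0,0,0,0,0,1],
], grip_force=60)

```text
time: 6.42
ee_pos: [0.4998, 0.2396, 0.0933]
tcp_rot: [-180.0, 0.0, -99.8]
wrist_force: [0.1, -0.6, -3.5]
opening: 0.0132
```

```bash
python3 - <<'E'
from h import *
print(get_obs()['torque'])
s=camera('side')
crop(s,180,120,310,250,5,'pics/s4c.png',1.6)
t=camera('top')
crop(t,190,240,290,340,6,'pics/t4c.png',1.6)
E
```

```text
[ 0.00834728  0.01991787 -0.01424475]
```

View pics/s4c.png

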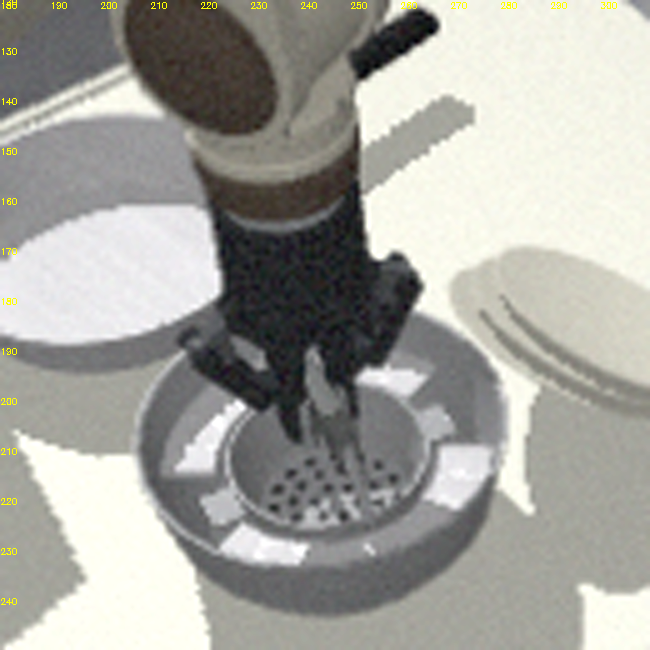

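View pics/t4c.png

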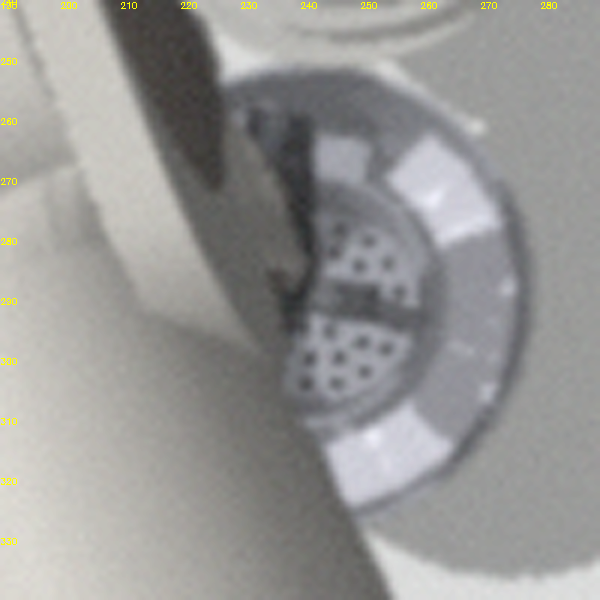

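The lugs show as grey tabs in both notches (side image around (224,221) and (267,204)), so I'll try a light pull.

apply_moves([
  [0,0,1,0,0,0,1],
  [0,0,1,0,0,0,1],
  [0,0,1,0,0,0,1],
  [0,0,1,0,0,0,1],
  [0,0,1,0,0,0,1],
  [0,0,0,0,0,0,1],
])

```text
time: 7.28
ee_pos: [0.4999, 0.2397, 0.0984]
tcp_rot: [-180.0, 0.0, -99.8]
wrist_force: [0.4, 0.2, -3.7]
opening: 0.0134
```

apply_moves([
  [0,0,3,0,0,0,1],
  [0,0,4,0,0,0,1],
  [0,0,6,0,0,0,1],
  [0,0,10,0,0,0,1],
  [0,0,12,0,0,0,1],
  [0,0,15,0,0,0,1],
  [0,0,15,0,0,0,1],
  [0,0,15,0,0,0,1],
  [0,0,15,0,0,0,1],
  [0,0,14,0,0,0,1],
  [0,0,10,0,0,0,1],
  [0,0,5,0,0,0,1],
  [0,0,0,0,0,0,1],
])

```text
time: 8.9
ee_pos: [0.4999, 0.2396, 0.2224]
tcp_rot: [-180.0, 0.0, -99.8]
wrist_force: [-0.9, -0.2, -3.6]
opening: 0.0134
```

```bash
python3 - <<'E'
from h import *
print(get_obs()['torque'])
s=camera('side')
crop(s,170,60,300,210,5,'pics/s5c.png',1.6)
E
```

```text
[ 0.01983386 -0.05382978  0.0200177 ]
```

View pics/s5c.png

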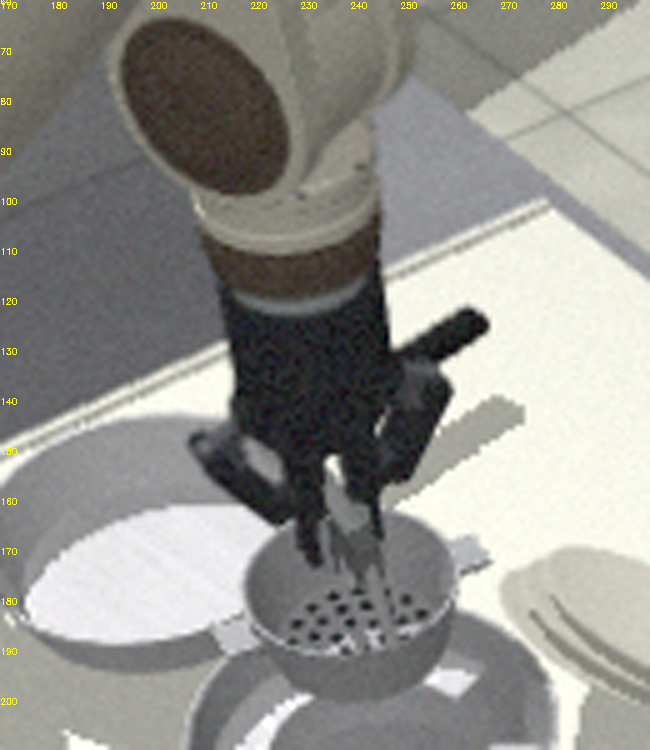

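apply_moves([
  [1.6,-8,0,0,0,0,1],
  [3.2,-16,0,0,0,0,1],
  [4.8,-24,0,0,0,0,1],
  [5.6,-28,0,0,0,0,1],
  [5.6,-28,0,0,0,0,1],
  [5.6,-28,0,0,0,0,1],
  [5.6,-28,0,0,0,0,1],
  [5.6,-28,0,0,0,0,1],
  [5.6,-28,0,0,0,0,1],
  [5.6,-28,0,0,0,0,1],
  [5.6,-28,0,0,0,0,1],
  [5.6,-28,0,0,0,0,1],
  [5.6,-28,0,0,0,0,1],
  [5.6,-28,0,0,0,0,1],
  [5.6,-28,0,0,0,0,1],
  [5.6,-28,0,0,0,0,1],
  [5.6,-28,0,0,0,0,1],
  [4.8,-24,0,0,0,0,1],
  [3.2,-16,0,0,0,0,1],
  [1.6,-8,0,0,0,0,1],
])

```text
time: 11.45
ee_pos: [0.5971, -0.2495, 0.222]
tcp_rot: [180.0, 0.0, -99.9]
wrist_force: [0.7, -0.1, -2.4]
opening: 0.0134
```

apply_moves([
  [0,0,-5,0,0,0,1],
  [0,0,-10,0,0,0,1],
  [0,0,-15,0,0,0,1],
  [0,0,-15,0,0,0,1],
  [0,0,-15,0,0,0,1],
  [0,0,-15,0,0,0,1],
  [0,0,-5,0,0,0,1],
  [0,0,0,0,0,0,1],
  [0,0,0,0,0,0,1],
])

```text
time: 12.58
ee_pos: [0.5977, -0.2485, 0.143]
tcp_rot: [-179.9, -0.0, -99.8]
wrist_force: [-0.0, -0.2, -3.0]
opening: 0.0134
```

```bash
python3 - <<'E'
from h import *
o=get_obs();print(o['torque'],o['q'])
s=camera('side')
crop(s,320,190,460,370,4,'pics/s6c.png',1.3)
t=camera('top')
crop(t,370,200,480,310,6,'pics/t6c.png',1.6)
E
```

```text
[ 0.03486099 -0.01905915 -0.07023084] [-2.25773829e+01  1.75714982e+01  1.30192118e+01  8.53857503e+01
  1.89118720e-03 -1.02775477e+02]
```

View pics/s6c.png

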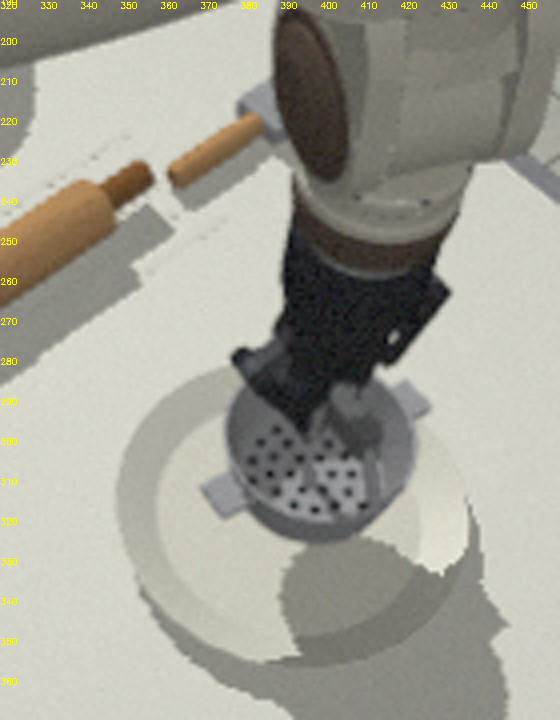

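View pics/t6c.png

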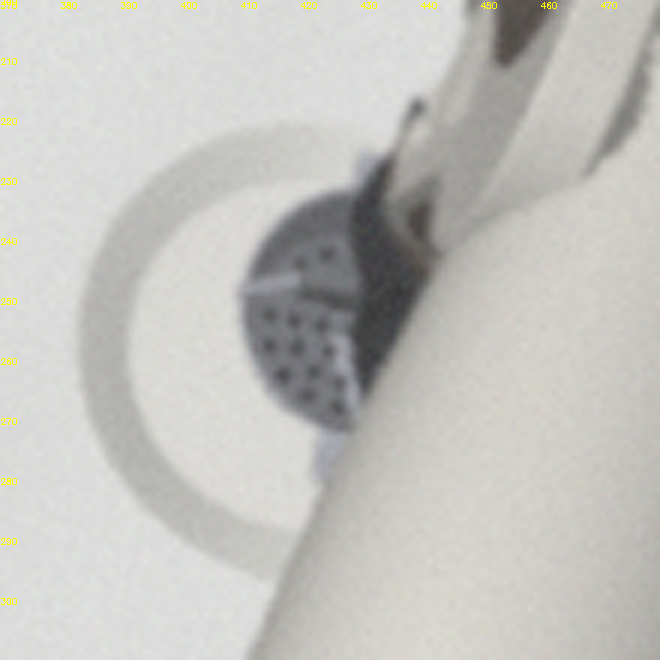

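```bash
python3 - <<'E'
from h import *
s=cv2.imread('pics/side0.png')[:,:,::-1]
crop(s,340,270,450,370,7,'pics/c7.png',1.1)
s=camera('side')
crop(s,365,270,435,340,10,'pics/s7.png',1.5)
E
```

```text
(no output)
```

View pics/c7.png

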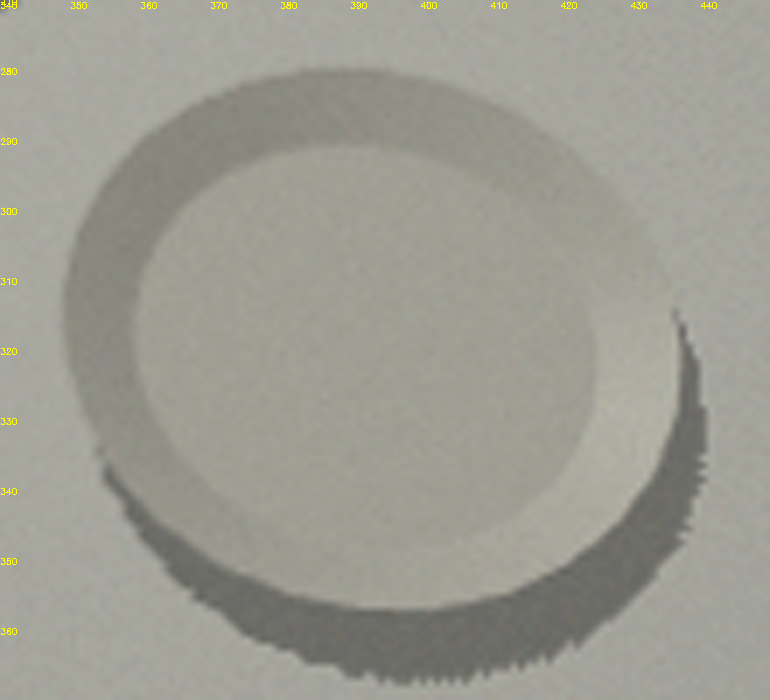

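View pics/s7.png

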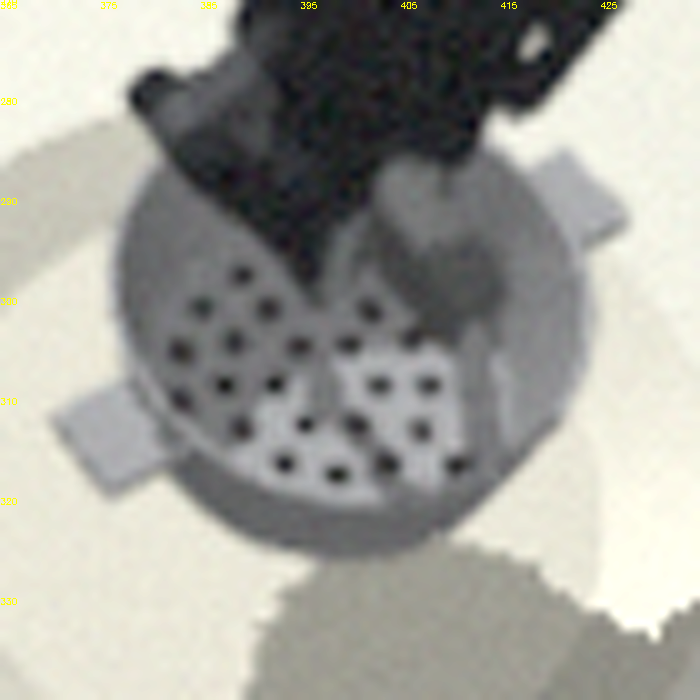

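```bash
python3 - <<'E'
from fit import *
f=lambda p:[sd(proj('side',circ([p[0],p[1],.017+zz],.108)),pt) for pt in [(348.6,313.9),(437,321),(389,279.2),(397,356.6)]]
for zz in(0,.003):
  s=least_squares(f,[.6,-.25],diff_step=1e-3);print('plate side',s.x,np.round(s.fun,2))
for z in(.09,.094):
  a_,b=at('side',372.6,315.1,z),at('side',424.3,288,z);print('side',(a_+b)/2,np.linalg.norm(a_-b),np.degrees(np.arctan2(*(b-a_)[:2][::-1])))
  a_,b=at('top',424.3,279.8,z),at('top',431.3,224.7,z);print('top',(a_+b)/2,np.linalg.norm(a_-b),np.degrees(np.arctan2(*(b-a_)[:2][::-1])))
E
```

```text
plate side [ 0.60538144 -0.24254562] [ 0.06  0.08 -0.05 -0.04]
plate side [ 0.6038837  -0.24351322] [0.18 0.2  0.12 0.07]
side [ 0.60642922 -0.24886803  0.09      ] 0.1477055279711405 -9.446536738182477
top [ 0.6008753  -0.24874435  0.09      ] 0.14755983590643612 -8.817950344134386
side [ 0.6042147  -0.25028871  0.094     ] 0.14708471590993685 -9.446536738182418
top [ 0.60008234 -0.24780377  0.094     ] 0.14702697481445084 -8.817950344134372
```

apply_moves([
  [-1,2,-6,0,0,0,1],
  [-1,1,-10,0,0,0,1],
  [0,0,-10,0,0,0,1],
  [0,0,-8,0,0,0,1],
  [0,0,-5,0,0,0,1],
  [0,0,-4,0,0,0,1],
  [0,0,-2,0,0,0,1],
  [0,0,-1,0,0,0,1],
  [0,0,-1,0,0,0,1],
  [0,0,-1,0,0,0,1],
  [0,0,0,0,0,0,1],
  [0,0,0,0,0,0,1],
])

```text
time: 14.22
ee_pos: [0.5955, -0.2454, 0.0943]
tcp_rot: [-180.0, 0.0, -99.8]
wrist_force: [0.7, 0.5, -3.1]
opening: 0.0135
```

apply_moves([
  [0,0,-1,0,0,0,1],
  [0,0,-1,0,0,0,1],
  [0,0,-0.5,0,0,0,1],
  [0,0,-0.5,0,0,0,1],
  [0,0,0,0,0,0,1],
])

```text
time: 14.85
ee_pos: [0.5954, -0.2453, 0.0912]
tcp_rot: [180.0, 0.0, -99.8]
wrist_force: [-1.0, 0.2, -3.3]
opening: 0.0131
```

apply_moves([
  [0,0,-0.5,0,0,0,1],
  [0,0,-0.5,0,0,0,1],
  [0,0,0,0,0,0,1],
])

```text
time: 15.22
ee_pos: [0.5956, -0.2454, 0.0907]
tcp_rot: [-180.0, -0.0, -99.8]
wrist_force: [0.4, -0.4, -0.3]
opening: 0.0133
```

```bash
python3 - <<'E'
from h import *
s=camera('side')
crop(s,340,250,450,370,6,'pics/s8.png',1.3)
print(get_obs()['wrist_force'])
E
```

```text
[-0.84383184 -0.33727225  0.96948704]
```

View pics/s8.png

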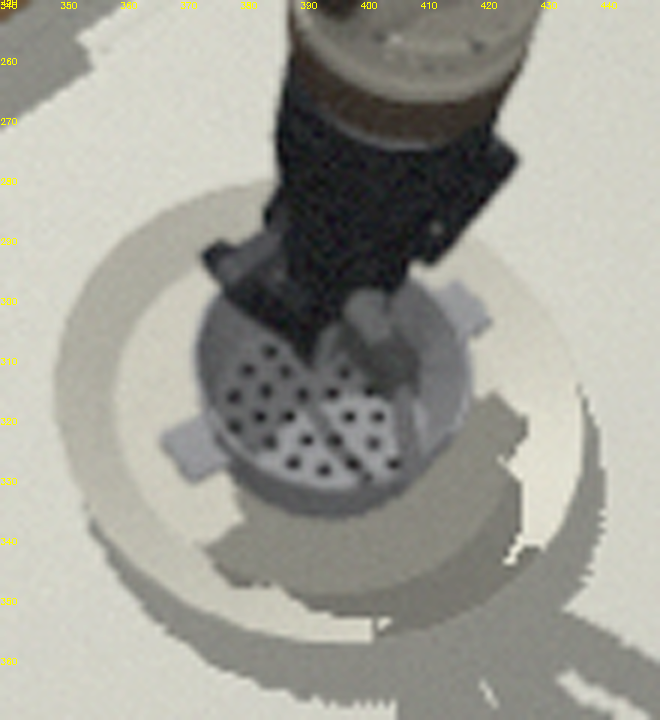

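apply_moves([
  [0,0,0,0,0,0,0.8],
  [0,0,0,0,0,0,0.7],
  [0,0,0,0,0,0,0.55],
  [0,0,0,0,0,0,0.4],
  [0,0,0,0,0,0,0.3],
  [0,0,0,0,0,0,0.3],
  [0,0,0,0,0,0,0.3],
  [0,0,0,0,0,0,0.3],
])

```text
time: 16.27
ee_pos: [0.5954, -0.2454, 0.0903]
tcp_rot: [-180.0, -0.0, -99.8]
wrist_force: [-0.1, -0.4, -0.9]
opening: 0.06
```

apply_moves([
  [0,0,5,0,0,0,0.3],
  [0,0,10,0,0,0,0.3],
  [0,0,15,0,0,0,0.3],
  [0,0,20,0,0,0,0.3],
  [0,0,20,0,0,0,0.3],
  [0,0,20,0,0,0,0.3],
  [-10,5,20,0,0,0,0.3],
  [-20,20,15,0,0,0,0.3],
  [-25,30,5,0,0,0,0.3],
  [-25,30,0,0,0,0,0.3],
  [-25,30,0,0,0,0,0.3],
  [-25,30,0,0,0,0,0.3],
  [-20,30,0,0,0,0,0.3],
  [-10,20,0,0,0,0,0.3],
  [0,0,0,0,0,0,0.3],
  [0,0,0,0,0,0,0.3],
])

```text
time: 18.27
ee_pos: [0.4355, -0.0507, 0.2209]
tcp_rot: [-179.9, -0.0, -99.8]
wrist_force: [0.2, -0.3, 0.4]
opening: 0.0597
```

```bash
python3 - <<'E'
from h import *
s=camera('side');t=camera('top')
cv2.imwrite('pics/s9full.png',s[:,:,::-1])
cv2.imwrite('pics/t9full.png',t[:,:,::-1])
crop(s,340,250,450,370,6,'pics/s9.png',1.3)
crop(t,375,210,475,305,6,'pics/t9.png',1.3)
o=get_obs();print(o['wrist_force'],o['time'])
E
```

```text
[-0.65870187 -0.33280443 -0.36043758] 18.375
```

View pics/s9.png

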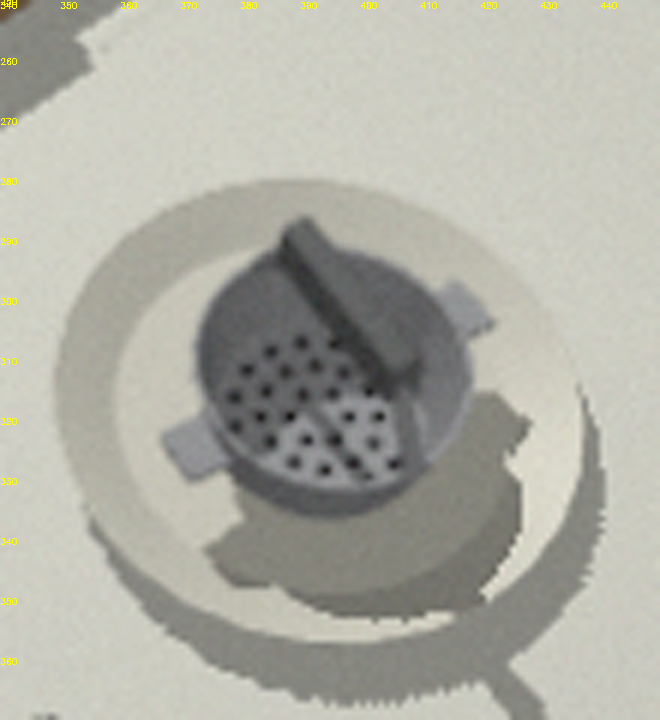

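View pics/t9.png

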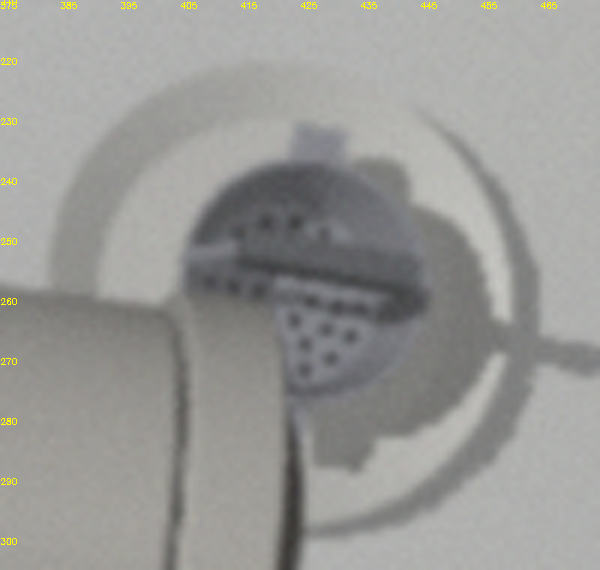

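View pics/s9full.png

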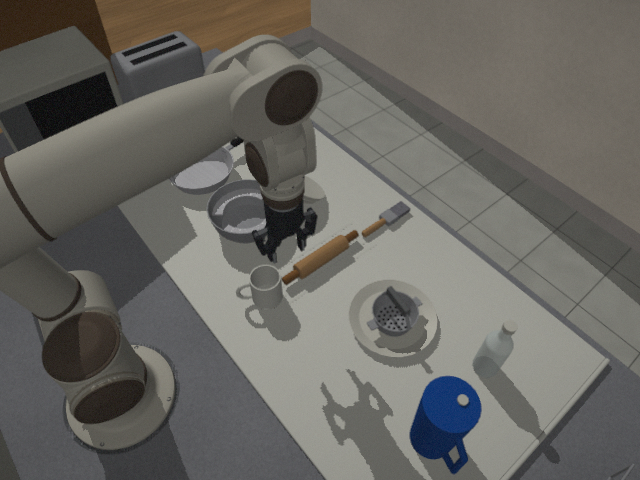

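View pics/t9full.png

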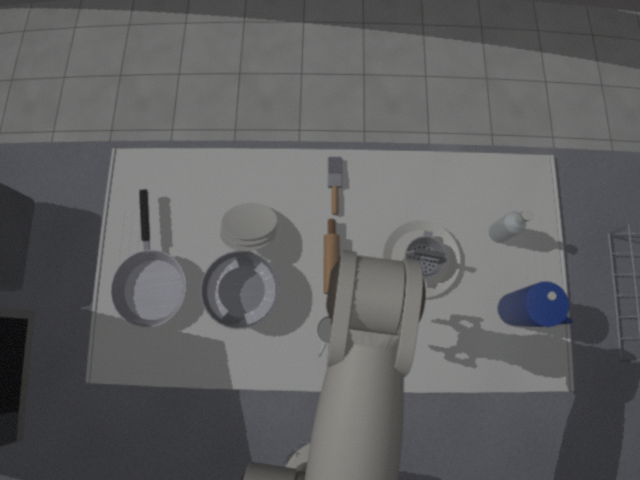

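```bash
python3 - <<'E'
from fit import *
for z in(.04,.043):
  a_,b=at('side',369.3,325.9,z),at('side',418.8,299.8,z);print(((a_+b)/2)[:2],np.linalg.norm(a_-b))
E
```

```text
[ 0.6030863  -0.24683854] 0.1453298241611339
[ 0.60151832 -0.24785693] 0.14489457130456146
```

```bash
python3 -c "
from workcell import *
print(job_done())"
```

```text
the job is handed in; nothing more can be done
None
```

The strainer is out of the bowl and standing on the white plate, released, and the job is handed in. It took about 18.4 s of the 58 s, and no verdict was reported.

**What I did:** I gripped the handle bar and turned it 57° anticlockwise, a turn worked out from the notches seen in the pictures. A light pull then raised it about 5 mm under its own weight alone (about 3.7 N). I lifted it clear, carried it over the rolling pin, and lowered it until the wrist force dropped to about zero. Then I opened the fingers and backed away.

**Last checks:**
- **Position:** the strainer stands upright, about 5 mm from the plate's centre by the side camera (limit 25 mm). That is a single-camera measurement: the arm hid one lug from the top camera at the end.
- **Plate:** its outline is where it was at the start, by eye.
- **Other objects:** in the side view they all look unmoved. The top view agrees for most of them, but there the arm hid part of the mug and the rolling pin. I didn't measure these.
- **Robot:** the gripper is well clear and the wrist force is about zero.

**Disagreement:** the two cameras differed by up to about 7 mm on absolute positions. I therefore compared the strainer with the plate within one camera at a time.

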